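Hang a coated test panel and stand it in the drying slot

TASK

Put the freshly coated test panel in the drying stand: lift it level out of its cradle by the two side pins, and high above the bench ease your grip so that its bare foot swings down and the panel hangs from the pins. Then grip the pins firmly again, slide the foot all the way down into the stand's slot, and let go only once it is fully home. Keep your fingers off the blue coating and leave the stopwatch and the jar where they are.

Things in the scene. Friction and masses are not known exactly. Their poses are not given: they have to be found in the camera images.
- panel: steel test panel, 0.42 kg, 150 mm long (x), 44 wide (y), 8 thick (z), lying face up on the cradle, underside 26 mm above the worktop. Origin: centre of the underside. Its last 30 mm at +x is the head, a black block 14 mm thick (z -3 to +11) jutting beyond the cradle; the -x end is the bare foot. Centre of mass 65 mm from the pin axis towards the foot
- pins: two brass side pins of the panel's head (see pin_centre), 12 mm in diameter, 56 mm over their flat ends, each 6 mm out of the head. Pinched by their ends: gripped with 60 N or more the panel stays level by friction; eased in small steps below about 35 N it swings down and is still carried at 8 N, perhaps leaning slightly; fully let go it drops. Origin and axes as panel
- pin_centre (a point): point on the pins' axis midway between the two pins (panel frame x +60, y 0, z +4 mm); 30 mm above the worktop at the start; axes as the panel's
- foot (a point): centre of the end face of the panel's foot, 135 mm from the pin axis (panel frame x -75, y 0, z +4 mm); axes as the panel's
- coat: the panel's blue coating, 42 x 38 mm, on the upper (+z) face of the slab, panel frame x -2 to +40 mm: not to be touched by the fingers. Same origin and axes as panel
- cradle: low grey cradle fixed to the worktop, 108 x 62 mm, with two cross ribs 26 mm high on which the panel lies; origin under the panel's centre at worktop height, x along the panel; it reaches from x -78 to +30 mm and ends 24 mm short of the pins' nearer side
- stand: drying stand fixed to the worktop: grey foot plate 110 x 100 x 8 mm, white slot holder 79 mm high. Origin: centre of its underside. A vertical slot 10.5 mm wide (stand's x), 52 mm long (its y) takes the foot either way round: floor 8 mm above the worktop, straight walls up to 50 mm, then lips flaring 30 degrees off vertical up to 79 mm guide the foot from 18 mm either side in x, and two up to 74 mm from 18 mm in y
- slot_floor (a point): centre of the slot's floor, 8 mm above the worktop; axes as the stand's. With the foot fully home the pin axis is 143 mm above the worktop
- slot_mouth (a point): centre of the top of the slot's straight part, 50 mm above the worktop; axes as the stand's
- stopwatch: dark round stopwatch lying on the bench, 73 x 58 x 14 mm; bystander; origin under its centre
- sample_jar: brown jar with a black lid, 54 mm in diameter, 65 mm high; bystander; origin under its centre
Not all that is in view belongs to the job. Of the things shaped like the panel, the steel one is meant.

How it is judged:
On the way, in this order (a step that is already met when the one before it is completed fails the run):
1. the panel is held level by its pins, clear of the bench: pin axis more than 150 mm up, long axis within 30 degrees of level (height (world z) of pin_centre above 0.15 m and angle between panel's own x axis and vertical between 1.05 and 2.09 rad and contact force between the fingers and pins above 2 N), for 0.2 s.
2. the panel hangs still from the gripped pins in the air, foot down within 20 degrees, foot more than 20 mm above the worktop, gripped firmly again (35 N or more a finger) (angle between panel's own x axis and vertical below 0.35 rad and height (world z) of foot above 0.02 m and angular speed of panel below 0.5 rad/s and contact force between the fingers and pins above 70 N and contact force between panel and stand below 0.1 N), for 0.2 s.
3. the foot has been lowered to the slot floor (within 4 mm) while the fingers still hold the pins (z of foot in the frame of slot_floor below 0.004 m and horizontal distance between foot and slot_floor below 0.006 m and contact force between the fingers and pins above 1 N), for 0.1 s.
At the end, for the whole second after the job is handed in: the panel stands at rest and released in the stand's slot, head up: foot within 4 mm of the slot floor in height and 6 mm of its centre across, upright within 0.1 rad, pins along the slot within 0.12 rad (z of foot in the frame of slot_floor below 0.004 m and horizontal distance between foot and slot_floor below 0.006 m and angle between panel's own x axis and vertical below 0.1 rad and angle between the y axis of panel and the y axis of stand, either way round below 0.12 rad and linear speed of panel below 0.04 m/s and angular speed of panel below 0.4 rad/s and contact force between the fingers and panel below 0.1 N); the robot touches nothing.
It fails at once if the fingers touch the blue coating (contact force between the fingers and coat above 0.3 N).
It fails at once if the stopwatch is pushed more than 20 mm or tipped over (distance of stopwatch from where it was at the start of the episode above 0.02 m or angle between stopwatch's own z axis and vertical above 0.4 rad).
It fails at once if the jar is pushed more than 20 mm or tipped over (distance of sample_jar from where it was at the start of the episode above 0.02 m or angle between sample_jar's own z axis and vertical above 0.4 rad).
It also fails if it takes over 72 s, if anything falls off the work surface, if the arm or the gripper's body presses on something with over 40 N, if the wrist force passes 120 N, or if a joint passes its speed limit or range.

ROBOT

A 7-joint arm with a two-finger parallel gripper is mounted at the origin on a cart in front of the work surface, level with it; the furniture and walls round the work are solid. World frame = base frame: x ahead of the robot, y to its left, z up, the work surface at z = 0. Lengths are in m, angles in rad, forces in N, time in s.
With the tool pointing down it reaches from about 0.4 to 0.925 m from the base axis. Payload 4.1 kg.
Tool frame: the origin (TCP) lies on the mounting face of the last link; the fingertips stand 173 mm ahead of it and the grasp point (between the pads) lies 155 mm ahead of it (ctrl.grip_depth is the z of the grasp point in the tool frame, in m); z points along the fingers, x is the direction in which the jaws open and shut, and the axes are right-handed (so a half turn about z gives the same grasp; the last joint's range is limited). The gripper opens to 85 mm and grips with 20 to 120 N. Pads are 22 mm wide; open, the fingers measure 114 mm over their backs; the gripper's body (76 mm by 85 mm) begins 54 mm behind the grasp point. The pads swing forward as they close: fully open they stand 13 mm farther back than shut.
Start: joints at [1.138, 0.398, 0.045, 1.537, -0.019, 1.207, -0.051], TCP at [0.213, -0.614, 0.405] pointing down, gripper open.
Joint ranges: [-2.82, 2.82], [-0.49, 2.23], [-1.37, 1.46], [0, 2.46], [-1.36, 4.5], [0.23, 2], [-2.94, 2.94]. Speed limits (rad/s): [2.57, 2.57, 3.14, 3.14, 3.14, 3.14, 3.14].

INTERFACE

Orientations are given as a unit quaternion [x, y, z, w].
In Python, from cell import ctrl gives the robot as it stands. The module is installed in compiled form; this text tells all that it offers. Calls block until the motion is done:
- ctrl.reach(position, orientation): joint-space move of the TCP to a pose.
- ctrl.line_to(position, ori=None, velocity=0.15): straight line of the TCP; ori=None keeps the orientation; velocity is the mean speed in m/s.
- ctrl.set_joints(angles): joint-space move.
- ctrl.move_gripper(opening, strength=None): opening from 0.0 (shut) to 1.0 (fully open); strength is the grip in N (None keeps the last); returns when the fingers have stopped.
- ctrl.hold(seconds).
- ctrl.inverse_kinematics(position, orientation): joint angles nearest the present ones, or None.
- ctrl.grab_frame(name): name is "scene" or "top"; returns a dict with "pixels" (420x560x3 uint8, blue, green, red), "K" (3x3 intrinsics, pixels), "dist" ([k1, k2, p1, p2, k3] as OpenCV has them; the pictures are not rectified), "R" (3x3) and "t" (3): a world point X has camera coordinates R X + t. Camera axes: x right, y down, z forward; pixel columns grow to the right and rows downward; lengths in m; the calibration is good to about 2 mm. A picture is of the moment at which its call begins. There is no depth.
A pose or a line that the arm cannot do raises ctrl.MotionError and nothing moves.
- ctrl.job_done(): hands the job in, once; it reports no verdict.
Readings, each from a call of its own:
- ctrl.read_time_s(): time.
- ctrl.read_q(): joint angles.
- ctrl.read_qvel(): joint speeds.
- ctrl.read_joint_efforts(): joint torques, N m.
- ctrl.read_eef_pos(): TCP position.
- ctrl.read_orientation(): TCP orientation.
- ctrl.read_wrist_force(): force on the tool from outside, world axes, zero at the start.
- ctrl.read_ft_torque(): the same for the moment, N m.
- ctrl.read_grip_width(): opening from 0.0 (shut) to 1.0 (fully open).
Only numpy, scipy, OpenCV 4.12 (cv2) and the standard library are available. Lean on these libraries where they do the work, as an engineer would, in place of code of your own. Each camera call takes 0.05 s, during which the arm holds its last target.

## Working session

There is one attempt and no reset: what is moved stays moved. The work goes in short steps, each a Python script; the robot and the scene stay as the last script left them, time stands still between calls to the robot, and variables do not carry over. Pictures are saved under pics/ and viewed, and the job is handed in when it is done.

```bash
ls; mkdir -p pics; python3 - <<'E'
from cell import ctrl
import cv2,numpy as np,pickle
for n in("scene","top"):
    f=ctrl.grab_frame(n); cv2.imwrite(f"pics/{n}0.png",f["pixels"]); pickle.dump(f,open(f"{n}0.pkl","wb"))
    print(n,f["K"].round(1).tolist(),np.round(f["dist"],3),(-f["R"].T@f["t"]).round(3))
print(ctrl.read_time_s(),ctrl.read_q(),ctrl.read_eef_pos(),ctrl.read_orientation(),ctrl.grip_depth)
E
```

```text
pics
scene [[459.4, 0.0, 277.9], [0.0, 459.4, 205.8], [0.0, 0.0, 1.0]] [-0.129  0.     0.     0.     0.   ] [-0.184  0.895  0.578]
top [[382.1, 0.0, 279.5], [0.0, 382.1, 210.9], [0.0, 0.0, 1.0]] [-0.082  0.     0.     0.     0.   ] [ 0.43  -0.028  0.972]
0.1 [ 1.13797688  0.39911243  0.04508781  1.53770146 -0.01869903  1.20690862
 -0.05070252] [ 0.2129115  -0.61387632  0.40379513] [ 8.14773856e-01 -5.79778263e-01 -7.33925496e-04 -4.36661604e-04] 0.1547
```

View pics/scene0.png

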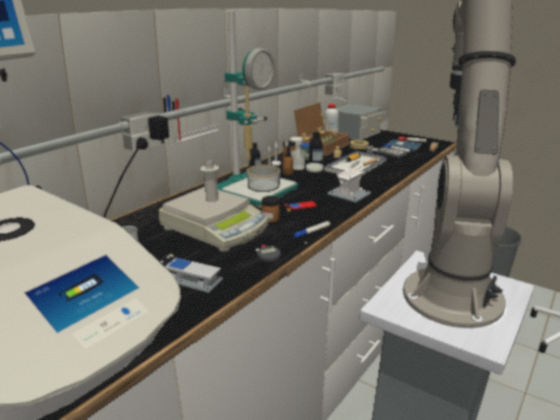

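View pics/top0.png

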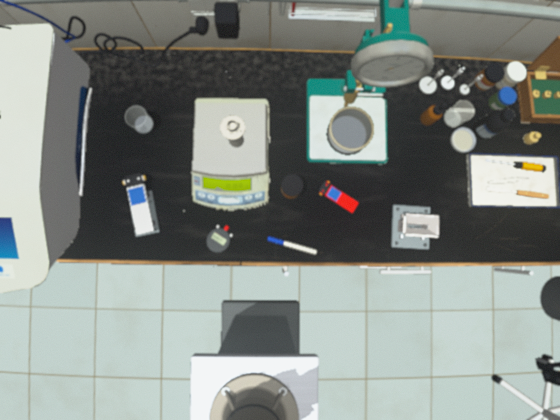

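The top view shows the steel panel with its blue coating near (140,205) and the red decoy near (340,196). The stand is near (414,227), the stopwatch near (219,238) and the jar near (291,185). Next I'll zoom in on these.

```bash
python3 - <<'E'
import cv2,pickle,numpy as np
f=pickle.load(open("top0.pkl","rb"))["pixels"]; s=pickle.load(open("scene0.pkl","rb"))["pixels"]
def c(im,x,y,w,h,k): return cv2.resize(im[y:y+h,x:x+w],(w*k,h*k),interpolation=cv2.INTER_NEAREST)
a=np.hstack([c(f,105,165,65,80,6),c(f,383,195,65,80,6)])
cv2.imwrite("pics/zt.png",a)
a=np.hstack([c(s,155,235,80,70,5),c(s,315,150,78,70,5)])
cv2.imwrite("pics/zs.png",a)
E
```

```text
(no output)
```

View pics/zt.png

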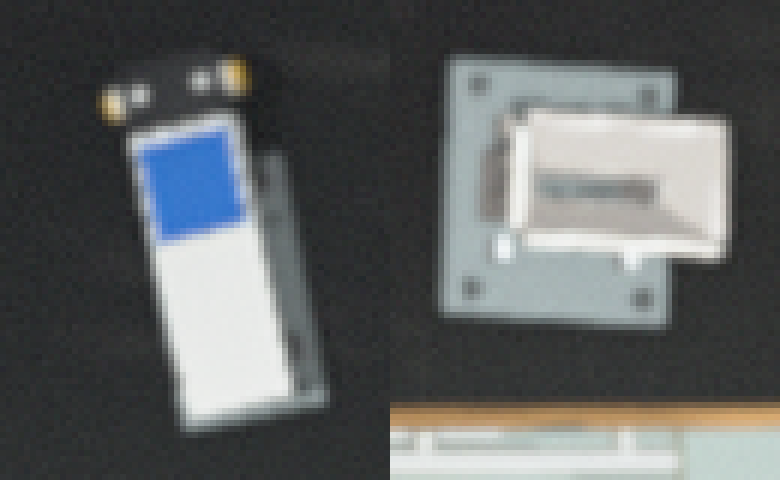

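View pics/zs.png

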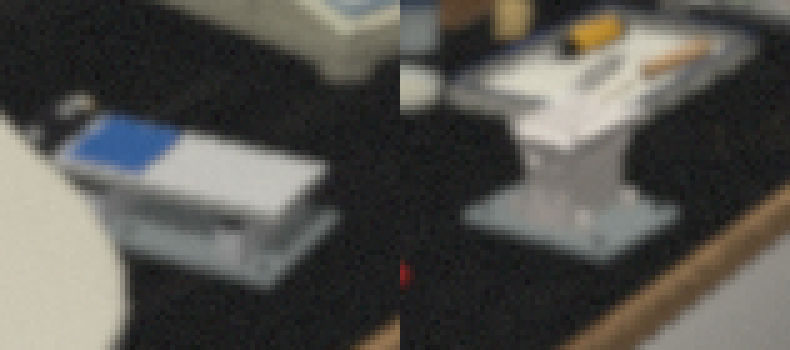

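```bash
cat > h.py <<'E'
import cv2,numpy as np,pickle
def ray(f,px):
    u=cv2.undistortPoints(np.array(px,float).reshape(-1,1,2),np.array(f["K"]),np.array(f["dist"])).reshape(-1,2)
    d=np.c_[u,np.ones(len(u))]@f["R"]; return -f["R"].T@f["t"],d
def plane(f,px,z):
    c,d=ray(f,px); return c+d*((z-c[2])/d[:,2])[:,None]
def proj(f,X):
    return cv2.projectPoints(np.array(X,float).reshape(-1,3),cv2.Rodrigues(f["R"])[0],f["t"],np.array(f["K"]),np.array(f["dist"]))[0].reshape(-1,2)
def blob(mask,roi):
    x,y,w,h=roi; m=np.zeros_like(mask); m[y:y+h,x:x+w]=mask[y:y+h,x:x+w]
    n,l,s,c=cv2.connectedComponentsWithStats(m); 
    return [((l==i).astype(np.uint8),s[i,4],c[i]) for i in sorted(range(1,n),key=lambda i:-s[i,4])]
def rect(f,m,z):
    cs,_=cv2.findContours(m,cv2.RETR_EXTERNAL,cv2.CHAIN_APPROX_NONE); c=max(cs,key=len).reshape(-1,2)
    P=plane(f,c,z)[:,:2]; r=cv2.minAreaRect((P*1000).astype(np.float32)); return r
E
python3 - <<'E'
from h import *
f=pickle.load(open("top0.pkl","rb")); im=f["pixels"]; hsv=cv2.cvtColor(im,cv2.COLOR_BGR2HSV)
blue=cv2.inRange(hsv,(100,120,80),(125,255,255))
b=blob(blue,(105,165,65,80))[0]; print("coat",b[1],b[2],plane(f,b[2],.034),rect(f,b[0],.034))
brass=cv2.inRange(hsv,(10,90,80),(32,255,255))
for b in blob(brass,(105,165,65,40))[:4]: print("brass",b[1],b[2],plane(f,b[2],.034))
white=cv2.inRange(im,(190,190,190),(255,255,255))
b=blob(white,(120,185,50,60))[0]; print("white",b[1],b[2],plane(f,b[2],.034),rect(f,b[0],.034))
fp=cv2.inRange(im,(90,80,70),(255,255,255))
for b in blob(fp,(386,200,58,52))[:2]: print("stand",b[1],b[2],rect(f,b[0],.008))
g=f["pixels"]
jar=cv2.inRange(im,(0,0,0),(60,60,60))
print(proj(f,[[.4,0,0],[.4,-.2,0],[.5,.2,0]]))
E
```

```text
coat 201 [136.62189055 195.31840796] [[0.54798562 0.29589321 0.034     ]] ((547.909423828125, 296.0069885253906), (36.67453384399414, 33.69020462036133), 13.94350528717041)
brass 10 [144.7 176.9] [[0.59429496 0.27771974 0.034     ]]
brass 6 [122.16666667 183.33333333] [[0.57759978 0.33365755 0.034     ]]
white 516 [141.53875969 218.12984496] [[0.49161658 0.2812536  0.034     ]] ((491.79010009765625, 281.3359069824219), (73.99137878417969, 43.20833206176758), 13.718011856079102)
stand 1917 [413.41158059 226.71465832] ((478.33038330078125, -410.4494934082031), (128.25759887695312, 112.7817153930664), 86.64028930664062)
[[255.70136334 256.54902746]
 [334.35083188 257.11629361]
 [177.67196665 216.15834975]]
```

```bash
python3 - <<'E'
from h import *
f=pickle.load(open("top0.pkl","rb")); s=pickle.load(open("scene0.pkl","rb")); im=f["pixels"]
q=np.array([[393,204.7],[430.7,207],[429.3,249.5],[391.3,247.5]])
P=plane(f,q-.5,.008)[:,:2]; print(P.round(4),P.mean(0)); 
for i in range(4): d=P[(i+1)%4]-P[i]; print(np.linalg.norm(d).round(4),np.degrees(np.arctan2(d[1],d[0])).round(1))
sub=im[195:255,383:448].astype(int).sum(2)
# slot: dark pixels within white holder
m=np.zeros(im.shape[:2],np.uint8); m[219:233,405:436]=(im[219:233,405:436].mean(2)<120)
for b in blob(m,(400,215,45,22))[:3]:
    print("slot",b[1],b[2],plane(f,b[2],.05),plane(f,b[2],.04),rect(f,b[0],.05))
# grey sheet of plate by low brightness range
for z,c in((.079,[[518,113],[728,120],[725,262],[512,245]]),):
    c=np.array(c,float); c[:,0]=(c[:,0]-390)/6+383; c[:,1]=c[:,1]/6+195
    R=plane(f,c-.5,z)[:,:2]; print("lip",R.round(4),R.mean(0))
hs=cv2.cvtColor(s["pixels"],cv2.COLOR_BGR2HSV); b=blob(cv2.inRange(hs,(100,120,80),(125,255,255)),(160,250,40,30))[0]
print("coat scene",b[1],b[2],plane(s,b[2],.034))
q=np.array([[465,215],[610,260],[682,212],[540,180]],float); q[:,0]=(q[:,0]-400)/5+315; q[:,1]=q[:,1]/5+150
P=plane(s,q-.5,.008); print("stand scene",P.round(4),P.mean(0))
E
```

```text
[[ 0.5367 -0.3507]
 [ 0.532  -0.4515]
 [ 0.4217 -0.4452]
 [ 0.4265 -0.3445]] [ 0.47923528 -0.3979688 ]
0.101 -92.6
0.1105 176.7
0.1008 87.3
0.1103 -3.2
lip [[ 0.5072 -0.3543]
 [ 0.5054 -0.4415]
 [ 0.4483 -0.4388]
 [ 0.4546 -0.3509]] [ 0.47890407 -0.39640449]
coat scene 117 [180.05128205 262.97435897] [[0.54820568 0.29230046 0.034     ]]
stand scene [[ 0.534  -0.3489  0.008 ]
 [ 0.4192 -0.3377  0.008 ]
 [ 0.4189 -0.4416  0.008 ]
 [ 0.5259 -0.4369  0.008 ]] [ 0.4744943  -0.39127325  0.008     ]
```

```bash
cat >> h.py <<'E'
from scipy.spatial.transform import Rotation as Ro
def down(deg): # tool x at world yaw deg, z down
    a=np.radians(deg); x=np.array([np.cos(a),np.sin(a),0]); z=np.array([0,0,-1.]); return Ro.from_matrix(np.c_[x,np.cross(z,x),z]).as_quat()
PIN=np.array([.5873,.3052]); PY=103.9; ST=np.array([.479,-.398]); SY=87.1
E
python3 - <<'E'
from h import *
from cell import ctrl
print(Ro.from_quat(ctrl.read_orientation()).as_matrix().round(2)[:,0])
for nm,p,y in(("pin",PIN,PY),("stand",ST,SY)):
  for fl in(0,180):
    for z in((.18,.3,.45,.5) if nm=="pin" else(.3,.45,.5)):
      q=ctrl.inverse_kinematics([*p,z],down(y+fl)); print(nm,fl,z,None if q is None else np.round(q,2))
for p in((.45,0),(.47,0.05),(.45,-.2)):print(p,[None if (q:=ctrl.inverse_kinematics([*p,.48],down(a))) is None else np.round(q,2) for a in(-80,100)])
E
```

```text
[ 0.33 -0.94 -0.  ]
pin 0 0.18 [ 0.15  0.91 -1.06  1.66  0.88  1.11  0.64]
pin 0 0.3 [ 0.15  0.73 -1.05  1.59  0.66  1.22  0.78]
pin 0 0.45 [ 0.16  0.59 -1.1   1.42  0.52  1.44  0.88]
pin 0 0.5 [ 0.16  0.57 -1.12  1.34  0.5   1.53  0.9 ]
pin 180 0.18 [-0.12  0.72 -0.61  1.67  0.5   0.91 -2.25]
pin 180 0.3 [ 0.    0.62 -0.8   1.6   0.48  1.13 -2.24]
pin 180 0.45 [ 0.08  0.53 -0.94  1.42  0.43  1.4  -2.19]
pin 180 0.5 [ 0.1   0.52 -0.99  1.35  0.43  1.5  -2.19]
stand 0 0.3 [ 1.04  0.49 -0.55  1.7   0.29  1.03  1.91]
stand 0 0.45 [ 1.04  0.36 -0.55  1.53  0.19  1.3   1.99]
stand 0 0.5 [ 1.03  0.33 -0.54  1.46  0.17  1.4   2.01]
stand 180 0.3 [ 0.64  0.44 -0.01  1.71  0.01  0.98 -1.  ]
stand 180 0.45 [ 0.64  0.32 -0.02  1.54  0.01  1.28 -1.  ]
stand 180 0.5 [ 0.64  0.3  -0.02  1.47  0.01  1.38 -1.  ]
(0.45, 0) [array([ 0.52, -0.01, -0.61,  1.86, -0.  ,  1.28, -1.48]), array([ 0.63, -0.  , -0.72,  1.86, -0.  ,  1.28,  1.66])]
(0.47, 0.05) [array([ 0.51,  0.05, -0.72,  1.82,  0.03,  1.29, -1.62]), array([ 0.61,  0.06, -0.83,  1.81,  0.04,  1.29,  1.51])]
(0.45, -0.2) [array([ 0.53,  0.07, -0.21,  1.79,  0.01,  1.29, -1.08]), array([ 0.87,  0.08, -0.57,  1.78,  0.05,  1.29,  2.03])]
```

```bash
python3 - <<'E'
from h import *
from cell import ctrl
ctrl.move_gripper(1.0,100)
ctrl.set_joints([.64,.2,0,1.6,0,1.3,-1.0]); print(ctrl.read_eef_pos())
ctrl.set_joints([-.5,.2,0,1.6,0,1.3,-1.8]); print(ctrl.read_eef_pos())
o=down(PY+180)
q=ctrl.inverse_kinematics([*PIN,.30],o); print(np.round(q,2))
ctrl.reach([*PIN,.30],o); print(ctrl.read_eef_pos(),ctrl.read_q().round(2),ctrl.read_time_s())
f=ctrl.grab_frame("top"); g=ctrl.grab_frame("scene")
cv2.imwrite("pics/t1.png",f["pixels"]);cv2.imwrite("pics/s1.png",g["pixels"])
cv2.imwrite("pics/z1.png",np.hstack([cv2.resize(f["pixels"][150:250,90:180],(360,400)),cv2.resize(g["pixels"][200:300,130:230],(400,400))]))
E
```

```text
[ 0.43487703 -0.37895647  0.49587738]
[0.52590626 0.23681367 0.49626787]
[-0.53  0.51 -0.01  1.61  0.01  1.02 -1.88]
[0.58806248 0.30478512 0.30158429] [-0.53  0.51 -0.01  1.61  0.01  1.02 -1.88] 4.7083
```

View pics/s1.png

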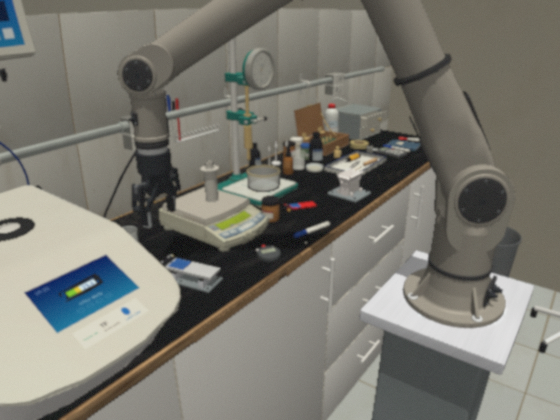

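View pics/t1.png

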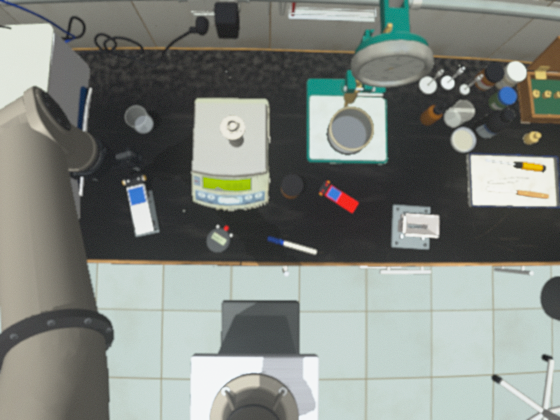

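```bash
python3 - <<'E'
from h import *
f=pickle.load(open("top0.pkl","rb"));s=pickle.load(open("scene0.pkl","rb"))
X=[[*PIN,z] for z in(.03,.13,.15,.3)]
print(proj(f,X).round(1).tolist(),proj(s,X).round(1).tolist())
E
```

```text
[[134.2, 179.8], [119.0, 172.4], [115.5, 170.7], [83.5, 154.8]] [[164.9, 261.5], [160.4, 223.4], [159.5, 215.4], [152.6, 151.3]]
```

View pics/z1.png

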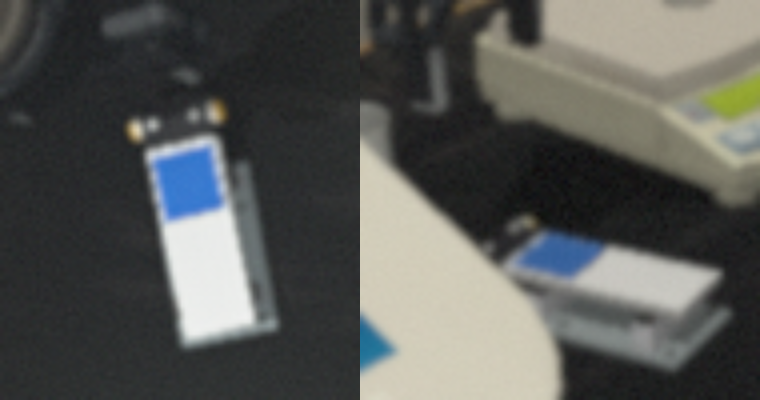

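```bash
python3 - <<'E'
from h import *
from cell import ctrl
o=down(PY+180)
ctrl.line_to([*PIN,.24],o,.1); ctrl.hold(.1); print(ctrl.read_eef_pos(),ctrl.read_wrist_force())
ctrl.line_to([*PIN,.181],o,.06); ctrl.hold(.2); print(ctrl.read_eef_pos(),ctrl.read_wrist_force())
f=ctrl.grab_frame("top"); g=ctrl.grab_frame("scene")
cv2.imwrite("pics/z2.png",np.hstack([cv2.resize(f["pixels"][150:250,90:180],(360,400)),cv2.resize(g["pixels"][200:300,130:230],(400,400))]))
print(ctrl.read_time_s())
E
```

```text
[0.58774009 0.30544615 0.24099769] [0.91865081 0.4375603  0.21043802]
[0.58744084 0.30527984 0.18145864] [-0.33314352  0.537555   -0.28832164]
7.0917
```

View pics/z2.png

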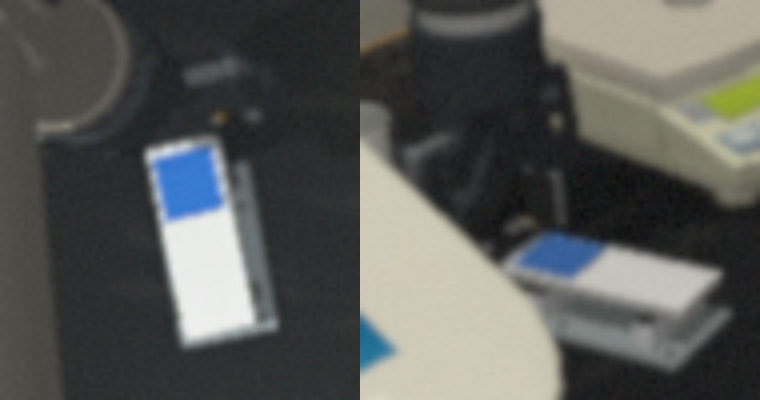

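The fingers straddle the head: the right pad is at crop (255,115), level with the right pin at (220,118). I'll close now.

```bash
python3 - <<'E'
from h import *
from cell import ctrl
ctrl.move_gripper(0.0,100); print(ctrl.read_grip_width(),ctrl.read_eef_pos(),ctrl.read_wrist_force()); ctrl.hold(.2)
o=down(PY+180)
ctrl.line_to([*PIN,.20],o,.04); ctrl.hold(.2); print(ctrl.read_wrist_force(),ctrl.read_ft_torque(),ctrl.read_grip_width())
f=ctrl.grab_frame("top"); g=ctrl.grab_frame("scene")
cv2.imwrite("pics/z3.png",np.hstack([cv2.resize(f["pixels"][150:250,90:180],(360,400)),cv2.resize(g["pixels"][200:300,130:230],(400,400))]))
print(ctrl.read_time_s())
E
```

```text
0.5963024512308902 [0.58734076 0.30530437 0.18148428] [-0.94247803 -0.77899449  3.4166122 ]
[-0.6483381   0.262817   -2.97280665] [ 0.07758467 -0.22445294 -0.04139795] 0.5957584901503631
8.6667
```

View pics/z3.png

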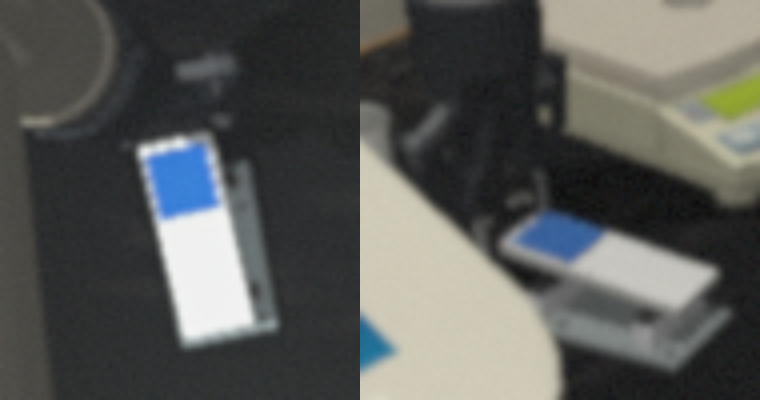

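```bash
python3 - <<'E'
from h import *
from cell import ctrl
o=down(PY+180)
ctrl.move_gripper(0.0,120); print(ctrl.read_grip_width())
ctrl.line_to([*PIN,.23],o,.05); ctrl.hold(.2); print(ctrl.read_wrist_force(),ctrl.read_ft_torque(),ctrl.read_grip_width())
f=ctrl.grab_frame("top"); g=ctrl.grab_frame("scene")
cv2.imwrite("pics/z4.png",np.hstack([cv2.resize(f["pixels"][150:250,90:180],(360,400)),cv2.resize(g["pixels"][200:300,130:230],(400,400))]))
print(ctrl.read_time_s())
E
```

```text
0.5918185689946205
[ 0.32907368  0.43461836 -3.21088481] [ 0.05172037 -0.22524245  0.01965113] 0.5859949968395236
9.9333
```

View pics/z4.png

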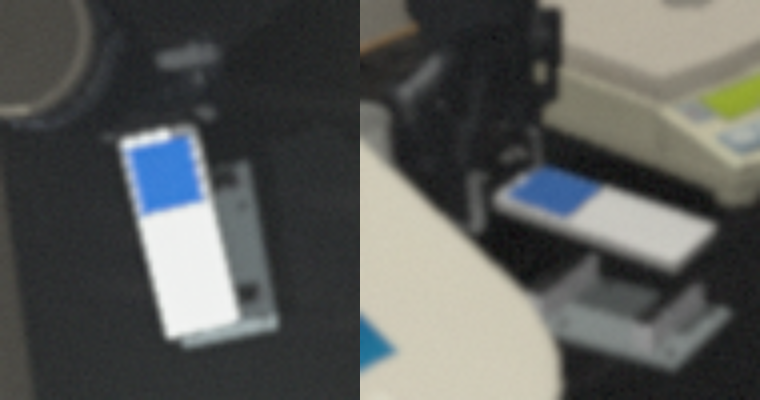

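```bash
python3 - <<'E'
from h import *
from cell import ctrl
o=down(PY+180)
ctrl.line_to([*PIN,.46],o,.12); ctrl.hold(.3); print(ctrl.read_wrist_force(),ctrl.read_ft_torque(),ctrl.read_grip_width(),ctrl.read_eef_pos())
f=ctrl.grab_frame("top"); g=ctrl.grab_frame("scene")
cv2.imwrite("pics/t5.png",np.hstack([cv2.resize(f["pixels"][90:250,30:180],(375,400)),cv2.resize(g["pixels"][100:300,60:260],(400,400))]))
print(ctrl.read_time_s())
E
```

```text
[ 1.07749467 -0.38726458 -4.59150712] [ 0.07432472 -0.27626569 -0.0117996 ] 0.5891764807572307 [0.58729471 0.30520138 0.45983895]
12.4
```

View pics/t5.png

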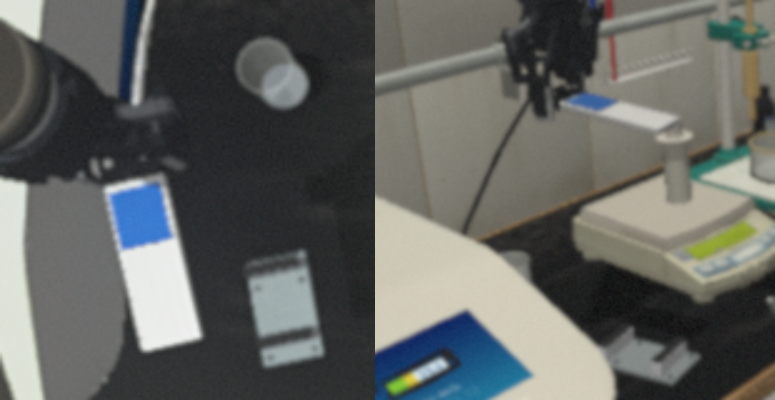

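The panel is level in the air, clear of everything, so step 1 is met. Next I'll ease the grip in small steps.

```bash
python3 - <<'E'
from h import *
from cell import ctrl
for s in(80,60,48,40,36,33,30,28):
    ctrl.move_gripper(0.0,s); ctrl.hold(.15); t=ctrl.read_ft_torque(); print(s,t.round(3) if hasattr(t,'round') else t,np.round(ctrl.read_grip_width(),4),round(ctrl.read_wrist_force()[2],2),round(ctrl.read_time_s(),2))
ctrl.hold(.2)
g=ctrl.grab_frame("scene"); f=ctrl.grab_frame("top")
cv2.imwrite("pics/t6.png",np.hstack([cv2.resize(f["pixels"][90:250,30:180],(375,400)),cv2.resize(g["pixels"][100:300,60:260],(400,400))]))
E
```

```text
80 [ 0.056 -0.272  0.017] 0.5893 -3.58 12.77
60 [ 0.057 -0.26  -0.022] 0.5868 -3.9 13.13
48 [ 0.097 -0.214  0.02 ] 0.5874 -5.03 13.5
40 [ 0.079 -0.178  0.01 ] 0.5877 -3.34 13.87
36 [ 0.026 -0.231  0.038] 0.5903 -4.09 14.23
33 [ 0.076 -0.239 -0.009] 0.5858 -3.76 14.6
30 [ 0.032 -0.254 -0.013] 0.5869 -3.79 14.97
28 [ 0.056 -0.254  0.001] 0.5871 -3.67 15.33
```

View pics/t6.png

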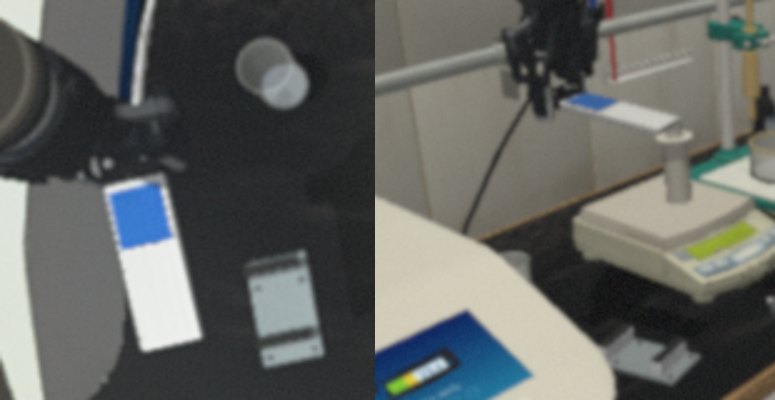

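```bash
python3 - <<'E'
from h import *
from cell import ctrl
for s in(26,24,22,20):
    ctrl.move_gripper(0.0,s); ctrl.hold(.25); t=ctrl.read_ft_torque(); print(s,t.round(3),np.round(ctrl.read_grip_width(),4),round(ctrl.read_wrist_force()[2],2),round(ctrl.read_time_s(),2))
ctrl.hold(.2)
g=ctrl.grab_frame("scene"); f=ctrl.grab_frame("top")
cv2.imwrite("pics/t7.png",np.hstack([cv2.resize(f["pixels"][90:250,30:180],(375,400)),cv2.resize(g["pixels"][100:300,60:260],(400,400))]))
E
```

```text
26 [ 0.052 -0.247  0.018] 0.5858 -3.58 16.1
24 [ 0.032 -0.274 -0.06 ] 0.585 -4.63 16.57
22 [ 0.077 -0.195  0.017] 0.5877 -3.2 17.03
20 [ 0.062 -0.256  0.014] 0.5849 -4.12 17.5
```

View pics/t7.png

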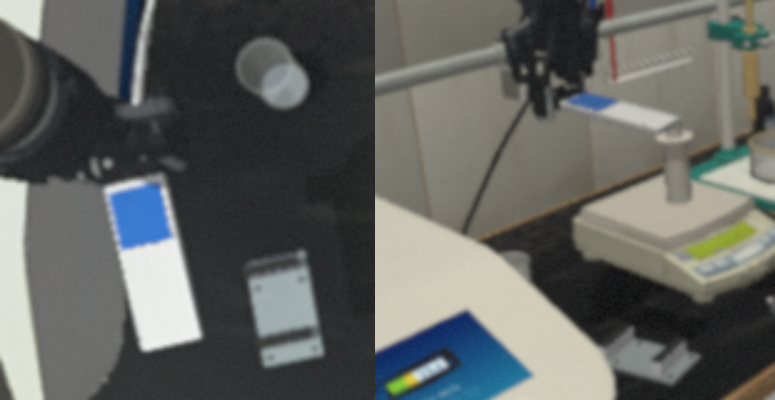

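```bash
python3 - <<'E'
from h import *
from cell import ctrl
for w in(.3,.45,.52,.55,.565,.572,.578,.582,.585,.588):
    ctrl.move_gripper(w,20); T=np.mean([ctrl.read_ft_torque() for _ in range(1)],0); print(w,T.round(3),np.round(ctrl.read_grip_width(),4),round(ctrl.read_time_s(),2))
    if np.hypot(T[0],T[1])<.13: break
g=ctrl.grab_frame("scene"); f=ctrl.grab_frame("top")
cv2.imwrite("pics/t8.png",np.hstack([cv2.resize(f["pixels"][90:250,30:180],(375,400)),cv2.resize(g["pixels"][100:300,60:260],(400,400))]))
E
```

```text
0.3 [ 0.048 -0.223 -0.013] 0.5885 18.02
0.45 [-0.024 -0.213  0.016] 0.5879 18.23
0.52 [ 0.099 -0.254  0.001] 0.5861 18.45
0.55 [ 0.082 -0.251 -0.041] 0.5817 18.67
0.565 [ 0.09  -0.261  0.038] 0.5851 18.88
0.572 [ 0.027 -0.182 -0.017] 0.585 19.1
0.578 [ 0.074 -0.186  0.024] 0.5891 19.32
0.582 [ 0.027 -0.236 -0.008] 0.5913 19.53
0.585 [ 0.025 -0.214 -0.022] 0.5886 19.75
0.588 [ 0.029 -0.26  -0.003] 0.5912 19.97
```

View pics/t8.png

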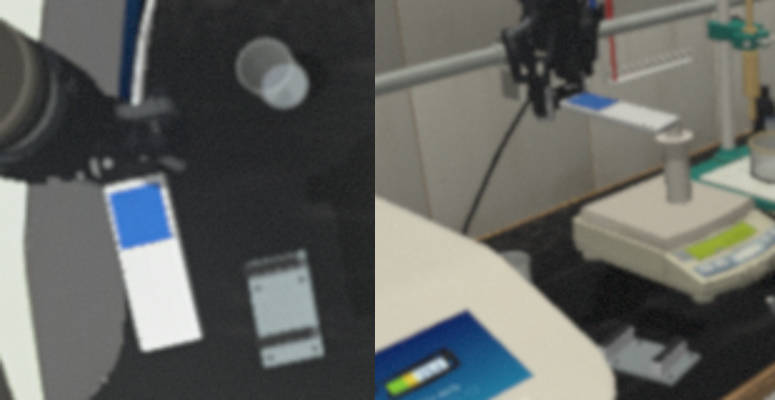

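```bash
python3 - <<'E'
from h import *
from cell import ctrl
for w in np.arange(.591,.612,.002):
    ctrl.move_gripper(float(w),20); T=np.array(ctrl.read_ft_torque()); print(w.round(4),T.round(3),np.round(ctrl.read_grip_width(),4),round(ctrl.read_wrist_force()[2],2),round(ctrl.read_time_s(),2))
    if np.hypot(T[0],T[1])<.14: break
g=ctrl.grab_frame("scene"); f=ctrl.grab_frame("top")
cv2.imwrite("pics/t9.png",np.hstack([cv2.resize(f["pixels"][90:250,30:180],(375,400)),cv2.resize(g["pixels"][100:300,60:260],(400,400))]))
E
```

```text
0.591 [ 0.037 -0.281  0.04 ] 0.5962 -3.72 20.28
0.593 [ 0.028 -0.224  0.007] 0.6007 -4.3 20.5
0.595 [ 0.055 -0.263  0.009] 0.5992 -4.11 20.72
0.597 [ 0.059 -0.217  0.012] 0.6001 -3.48 20.93
0.599 [ 0.069 -0.313  0.012] 0.6037 -3.94 21.15
0.601 [ 0.098 -0.233 -0.014] 0.608 -4.85 21.37
0.603 [ 0.04  -0.221 -0.053] 0.6051 -3.0 21.58
0.605 [ 0.017 -0.264 -0.012] 0.6071 -4.06 21.8
0.607 [ 0.049 -0.243 -0.032] 0.6123 -3.38 22.02
0.609 [ 0.017 -0.238 -0.038] 0.6117 -4.46 22.23
0.611 [ 0.044 -0.241 -0.067] 0.6129 -3.52 22.45
```

View pics/t9.png

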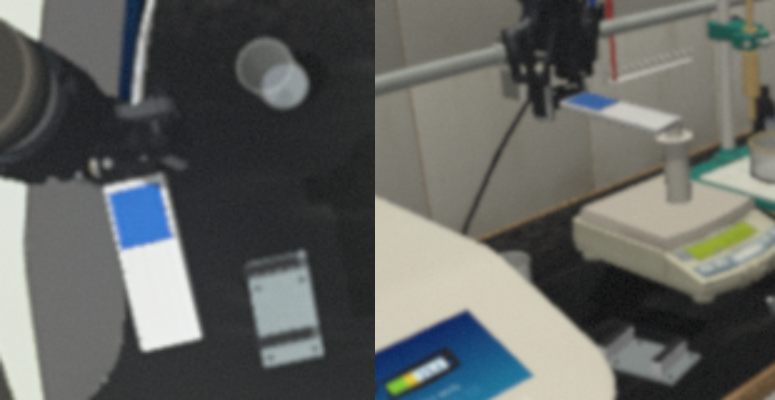

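```bash
python3 - <<'E'
from h import *
from cell import ctrl
for w in np.arange(.613,.66,.002):
    ctrl.move_gripper(float(w),20); T=np.array(ctrl.read_ft_torque()); print(w.round(4),T.round(3),np.round(ctrl.read_grip_width(),4),round(ctrl.read_wrist_force()[2],2),round(ctrl.read_time_s(),2))
    if np.hypot(T[0],T[1])<.15: break
g=ctrl.grab_frame("scene"); f=ctrl.grab_frame("top")
cv2.imwrite("pics/t10.png",np.hstack([cv2.resize(f["pixels"][90:250,30:180],(375,400)),cv2.resize(g["pixels"][100:300,60:260],(400,400))]))
E
```

```text
0.613 [ 0.052 -0.279 -0.001] 0.6187 -3.8 22.77
0.615 [ 0.044 -0.264  0.037] 0.6178 -3.95 22.98
0.617 [ 0.057 -0.248 -0.013] 0.6218 -4.11 23.2
0.619 [ 0.115 -0.252  0.071] 0.6182 -3.5 23.42
0.621 [ 0.04  -0.256  0.004] 0.625 -3.84 23.63
0.623 [ 0.077 -0.286  0.01 ] 0.6275 -4.07 23.85
0.625 [0.019 0.012 0.014] 0.6282 -3.37 24.07
```

View pics/t10.png

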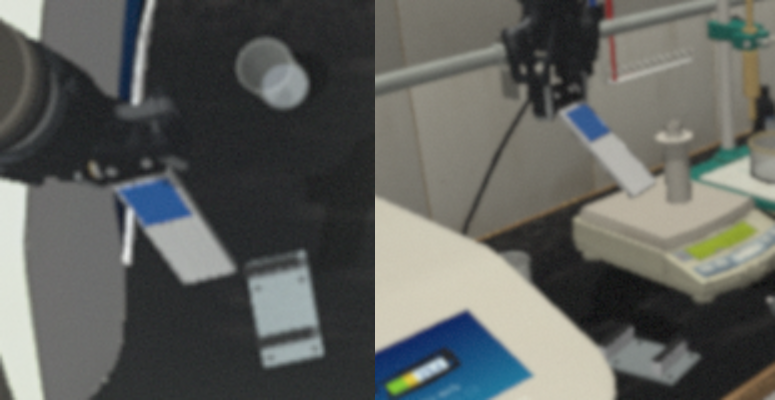

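```bash
python3 - <<'E'
from h import *
from cell import ctrl
ctrl.hold(.4)
print(ctrl.read_ft_torque().round(3),ctrl.read_wrist_force(),ctrl.read_time_s(),ctrl.read_grip_width())
f=ctrl.grab_frame("top");g=ctrl.grab_frame("scene")
cv2.imwrite("pics/t11.png",np.hstack([cv2.resize(f["pixels"][90:250,30:180],(375,400)),cv2.resize(g["pixels"][100:300,60:260],(400,400))]))
E
```

```text
[ 0.032  0.019 -0.03 ] [-0.40187618  0.36168138 -3.40266859] 24.5667 0.6253984185585652
```

View pics/t11.png

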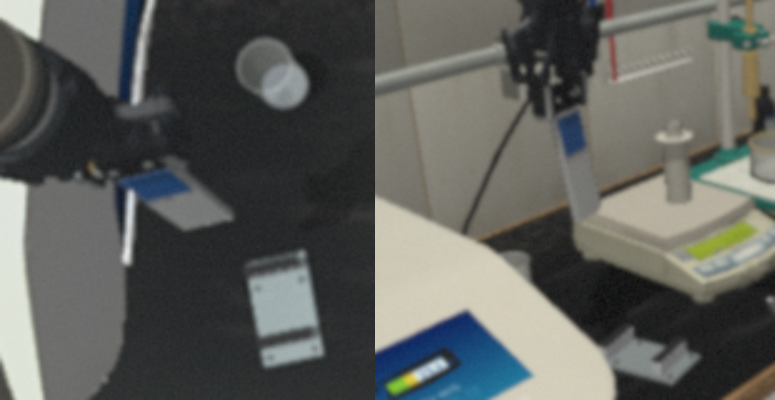

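```bash
python3 - <<'E'
from h import *
f=pickle.load(open("top0.pkl","rb"));s=pickle.load(open("scene0.pkl","rb"))
u=-np.array([np.cos(np.radians(13.9)),np.sin(np.radians(13.9))])
v=np.array([-u[1],u[0]])
for a in(0,10,15,20,30):
    a_=np.radians(a); c=np.r_[PIN+u*.135*np.sin(a_),.306-.135*np.cos(a_)]
    X=[c+np.r_[v*k,0] for k in(-.022,.022)]
    print(a,((proj(f,X)-[30,90])*2.5).round().tolist(),((proj(s,X)-[60,100])*2+[375,0]).round().tolist())
E
```

```text
0 [[179.0, 203.0], [229.0, 191.0]] [[560.0, 221.0], [584.0, 207.0]]
10 [[183.0, 229.0], [233.0, 217.0]] [[577.0, 223.0], [601.0, 208.0]]
15 [[185.0, 241.0], [235.0, 230.0]] [[586.0, 222.0], [609.0, 207.0]]
20 [[185.0, 254.0], [236.0, 242.0]] [[594.0, 221.0], [617.0, 206.0]]
30 [[185.0, 277.0], [236.0, 265.0]] [[610.0, 215.0], [632.0, 201.0]]
```

```bash
python3 - <<'E'
from h import *
from cell import ctrl
ctrl.move_gripper(.627,20); ctrl.hold(.3)
print(ctrl.read_ft_torque().round(3),ctrl.read_wrist_force()[2],ctrl.read_time_s(),ctrl.read_grip_width())
f=ctrl.grab_frame("top");g=ctrl.grab_frame("scene")
cv2.imwrite("pics/t12.png",np.hstack([cv2.resize(f["pixels"][90:250,30:180],(375,400)),cv2.resize(g["pixels"][100:300,60:260],(400,400))]))
E
```

```text
[-0.017 -0.047 -0.001] -3.5932012062546654 25.1833 0.6299588861005398
```

View pics/t12.png

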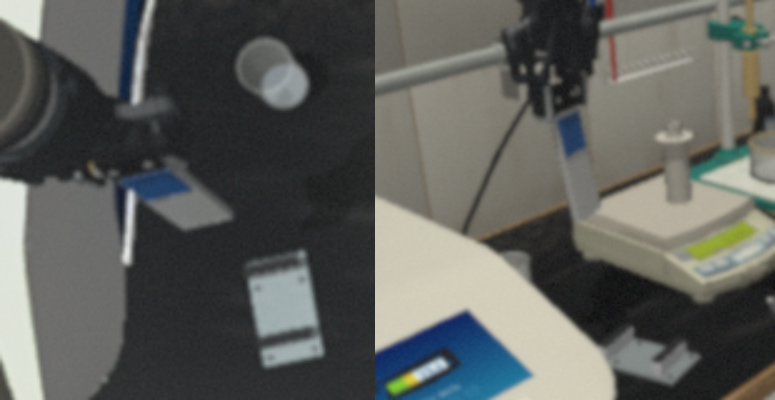

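The foot corners measured in both views (top crop (183,230),(233,216); scene crop (578,224),(600,210)) fit a steady lean of about 10°. I'll grip firmly, hold, and then carry it over. The lean will be corrected by tilting the tool above the stand.

```bash
python3 - <<'E'
from h import *
from cell import ctrl
ctrl.move_gripper(0.0,100); ctrl.hold(.5); print(ctrl.read_grip_width(),ctrl.read_time_s())
Z=.47
ctrl.line_to([.50,.22,Z],down(PY+180),.15)
ctrl.line_to([.45,.05,Z],down(275.5),.2)
ctrl.line_to([.455,-.2,Z],down(270),.2)
ctrl.line_to([*ST,Z],down(SY+180),.15); ctrl.hold(.3)
print(ctrl.read_eef_pos(),ctrl.read_q().round(2),ctrl.read_ft_torque().round(3),ctrl.read_time_s())
f=ctrl.grab_frame("top");g=ctrl.grab_frame("scene"); pickle.dump((f,g),open("p13.pkl","wb"))
cv2.imwrite("pics/t13.png",np.hstack([cv2.resize(f["pixels"][180:280,380:480],(400,400),interpolation=0),cv2.resize(g["pixels"][50:210,290:450],(400,400),interpolation=0)]))
E
```

```text
0.5952872108787072 26.0167
[ 0.47907213 -0.3976506   0.47013481] [ 0.23  0.34  0.52  1.53 -0.18  1.32 -0.85] [-0.032 -0.002 -0.01 ] 31.2
```

View pics/t13.png

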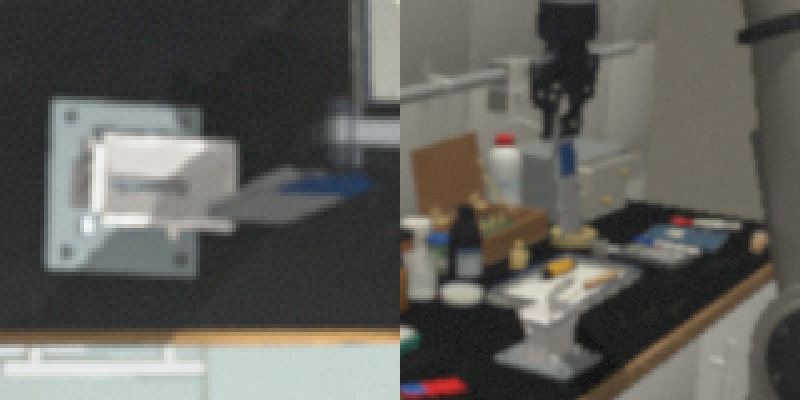

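```bash
python3 - <<'E'
from h import *
f,s=pickle.load(open("p13.pkl","rb"))
h=np.radians(-2.9); u=-np.array([np.cos(h),np.sin(h)]); v=np.array([-u[1],u[0]])
for a in(0,5,10,15):
    a_=np.radians(a); c=np.r_[ST+u*.135*np.sin(a_),.3185-.135*np.cos(a_)]
    X=[c+np.r_[v*k,0] for k in(-.022,.022)]
    print(a,((proj(f,X)-[380,180])*4).round().tolist(),((proj(s,X)-[290,50])*2.5+[400,0]).round().tolist())
im=np.hstack([cv2.resize(f["pixels"][210:245,410:480],(780,390),interpolation=2)]); cv2.imwrite("pics/t14a.png",im)
cv2.imwrite("pics/t14b.png",cv2.resize(s["pixels"][85:160,340:390],(400,600),interpolation=2))
E
```

```text
0 [[205.0, 169.0], [284.0, 174.0]] [[547.0, 232.0], [564.0, 225.0]]
5 [[205.0, 191.0], [284.0, 196.0]] [[554.0, 233.0], [572.0, 226.0]]
10 [[206.0, 213.0], [285.0, 217.0]] [[563.0, 233.0], [580.0, 226.0]]
15 [[207.0, 234.0], [287.0, 239.0]] [[571.0, 233.0], [588.0, 226.0]]
```

View pics/t14a.png

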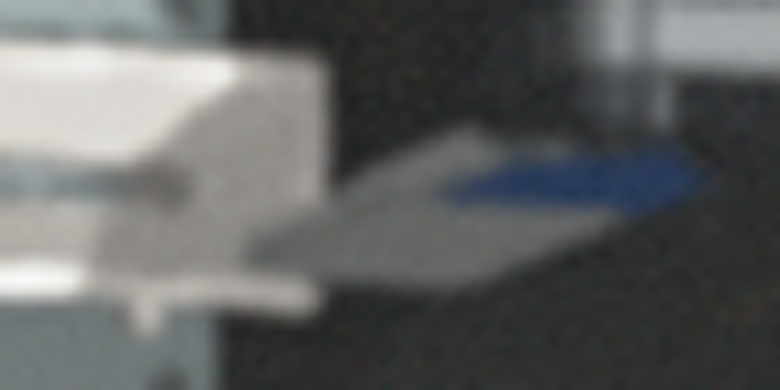

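View pics/t14b.png

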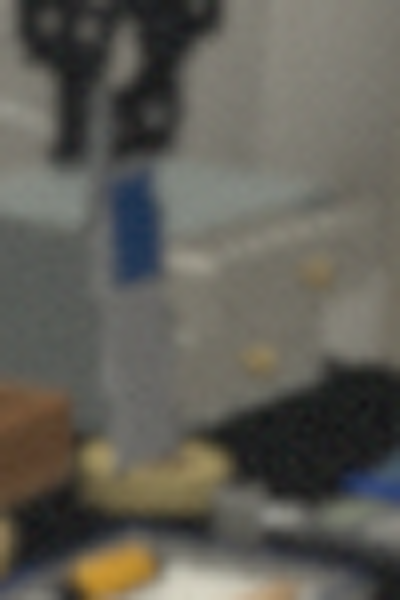

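```bash
cat >> h.py <<'E'
DEP=.1515
def pose(pin,yaw,tilt,hd=-2.9):
    h=np.radians(hd); u=-np.array([np.cos(h),np.sin(h),0]); ax=-np.cross(u,[0,0,1.]); ax/=np.linalg.norm(ax)
    R=Ro.from_rotvec(ax*np.radians(tilt)); o=R*Ro.from_quat(down(yaw)); return np.array(pin)-R.apply([0,0,-1])*DEP, o.as_quat()
E
python3 - <<'E'
from h import *
from cell import ctrl
p,o=pose([*ST,.30],SY+180,9); print(p)
ctrl.line_to(p,o,.1); ctrl.hold(.3)
print(ctrl.read_eef_pos(),ctrl.read_q().round(2),ctrl.read_time_s())
f=ctrl.grab_frame("top");s=ctrl.grab_frame("scene"); pickle.dump((f,s),open("p15.pkl","wb"))
cv2.imwrite("pics/t15a.png",cv2.resize(f["pixels"][200:250,390:480],(800,444),interpolation=2))
cv2.imwrite("pics/t15b.png",cv2.resize(s["pixels"][80:180,320:400],(480,600),interpolation=2))
h=np.radians(-2.9); u=-np.array([np.cos(h),np.sin(h)]); v=np.array([-u[1],u[0]])
for a in(-3,0,3):
    a_=np.radians(a); c=np.r_[ST+u*.135*np.sin(a_),.30-.135*np.cos(a_)]
    X=[c+np.r_[v*k+u*t,0] for t in(-.004,.004) for k in(-.022,.022)]
    print(a,((proj(f,X)-[390,200])*800/90).round().tolist(),((proj(s,X)-[320,80])*6).round().tolist())
E
```

```text
[ 0.45533053 -0.39680096  0.44963478]
[ 0.45617125 -0.39662488  0.44980368] [ 0.26  0.28  0.51  1.65 -0.26  1.14 -0.78] 32.0583
-3 [[337.0, 156.0], [509.0, 167.0], [336.0, 189.0], [508.0, 200.0]] [[152.0, 405.0], [194.0, 388.0], [165.0, 408.0], [207.0, 391.0]]
0 [[336.0, 185.0], [508.0, 196.0], [335.0, 218.0], [507.0, 228.0]] [[163.0, 408.0], [206.0, 391.0], [176.0, 411.0], [218.0, 393.0]]
3 [[335.0, 214.0], [507.0, 225.0], [334.0, 247.0], [507.0, 257.0]] [[175.0, 410.0], [217.0, 393.0], [188.0, 413.0], [230.0, 395.0]]
```

View pics/t15a.png

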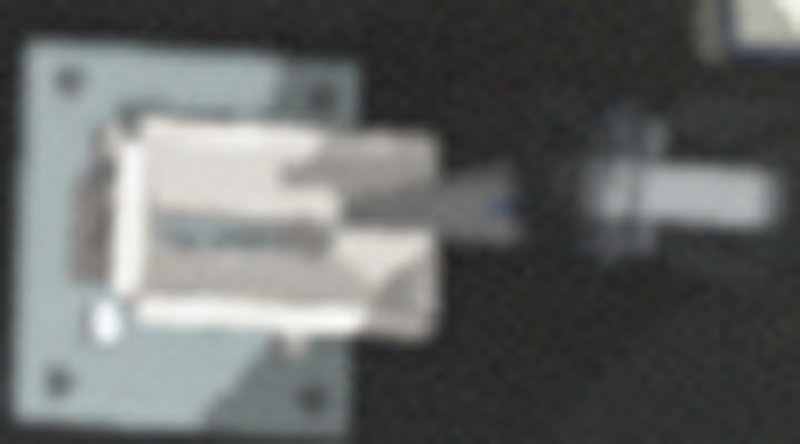

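View pics/t15b.png

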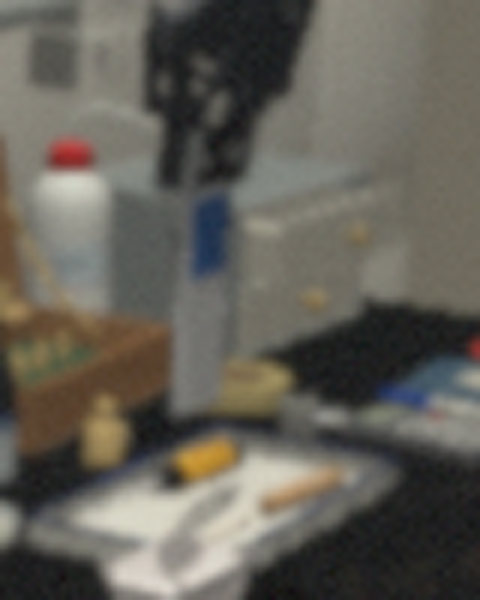

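```bash
python3 - <<'E'
from h import *
from cell import ctrl
f,s=pickle.load(open("p15.pkl","rb"))
print(((proj(f,[[*ST,.05],[*ST,.03]])-[390,200])*800/90).round())
for z in(.25,.225):
    p,o=pose([*ST,z],SY+180,9); ctrl.line_to(p,o,.08)
ctrl.hold(.3)
print(ctrl.read_eef_pos()-p,ctrl.read_wrist_force(),ctrl.read_time_s())
f=ctrl.grab_frame("top");s=ctrl.grab_frame("scene"); pickle.dump((f,s),open("p16.pkl","wb"))
cv2.imwrite("pics/t16a.png",cv2.resize(f["pixels"][200:250,390:480],(800,444),interpolation=2))
cv2.imwrite("pics/t16b.png",cv2.resize(s["pixels"][120:210,310:390],(533,600),interpolation=2))
E
```

```text
[[240. 230.]
 [213. 233.]]
[ 6.38610204e-05 -1.55382781e-04  4.20976291e-04] [ 0.14278099  0.19161635 -3.29715569] 33.6917
```

View pics/t16a.png

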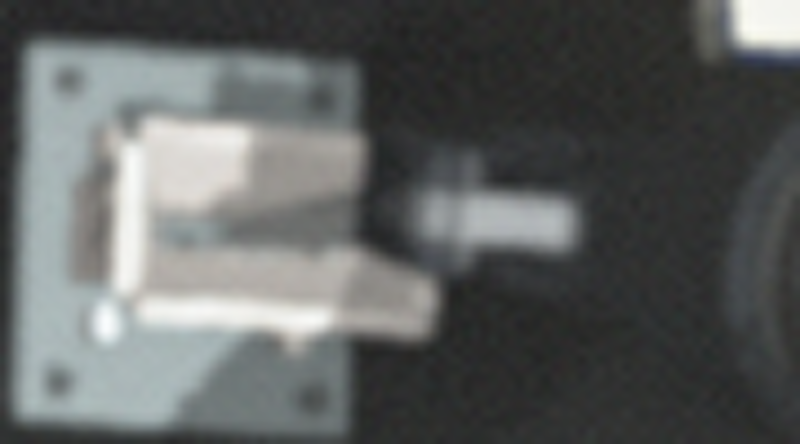

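View pics/t16b.png

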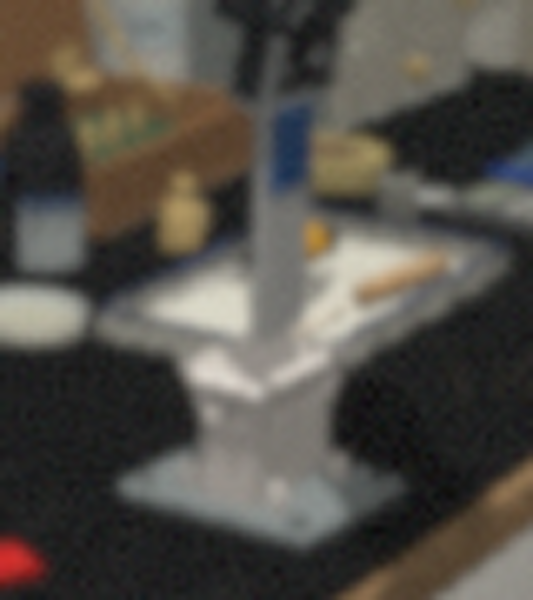

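The slot projection (240,230) agrees with the picture, and the foot is centred over the mouth. I'll lower it in steps, watching the wrist force.

```bash
python3 - <<'E'
from h import *
from cell import ctrl
for z in(.21,.2,.192,.184,.176,.168,.16,.153):
    p,o=pose([*ST,z],SY+180,9); ctrl.line_to(p,o,.05); F=np.array(ctrl.read_wrist_force()); print(z,F.round(1),ctrl.read_ft_torque().round(2),(ctrl.read_eef_pos()-p).round(4),round(ctrl.read_time_s(),1))
    if abs(F[2]+4)>12 or np.hypot(*F[:2])>15: print("stop");break
f=ctrl.grab_frame("top");s=ctrl.grab_frame("scene"); pickle.dump((f,s),open("p17.pkl","wb"))
cv2.imwrite("pics/t17.png",cv2.resize(s["pixels"][120:210,310:390],(533,600),interpolation=2))
E
```

```text
0.21 [ 0.4  0.9 -4.7] [-0.03  0.28 -0.06] [-0.0001  0.0001 -0.0007] 34.2
0.2 [ 0.3 -0.3 -2.6] [-0.01  0.29 -0.03] [-0.0001  0.0002 -0.0006] 34.6
0.192 [ 0.4  0.5 -4.2] [0.06 0.23 0.06] [-0.0001  0.0002 -0.0005] 34.9
0.184 [ 0.  -0.3 -4.3] [ 0.07  0.22 -0.02] [-0.      0.0002 -0.0005] 35.2
0.176 [ 0.8 -0.6 -3.9] [ 0.04  0.15 -0.02] [-0.0001  0.0002 -0.0006] 35.5
0.168 [-0.4 -0.6 -4.1] [0.04 0.15 0.02] [-0.0001  0.0002 -0.0006] 35.8
0.16 [ 0.8 -0.1 -4.9] [0.   0.19 0.04] [-0.0001  0.0002 -0.0005] 36.1
0.153 [ 0.6 -0.5 -3.4] [0.03 0.19 0.02] [-0.0001  0.0002 -0.0005] 36.4
```

View pics/t17.png

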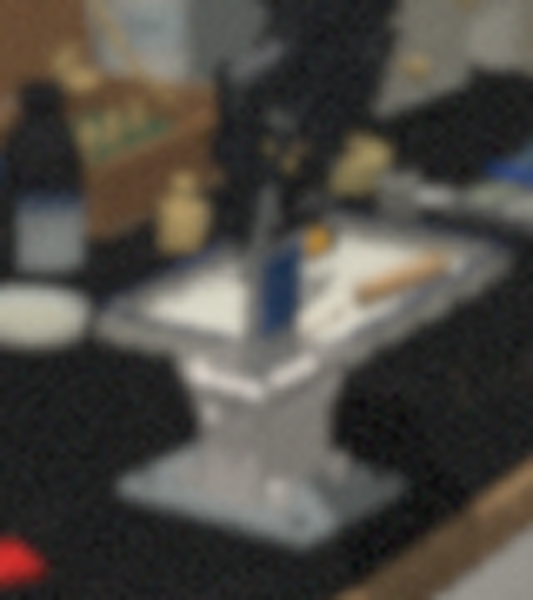

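It slides into the slot smoothly, with no lateral load. I'll keep going down to the floor contact.

```bash
python3 - <<'E'
from h import *
from cell import ctrl
for z in np.arange(.150,.134,-.0015):
    p,o=pose([*ST,z],SY+180,9); ctrl.line_to(p,o,.03); ctrl.hold(.05); F=np.mean([ctrl.read_wrist_force() for _ in range(3)],0); print(z.round(4),F.round(1),(ctrl.read_eef_pos()-p).round(4)[2],round(ctrl.read_time_s(),1))
    if abs(F[2]+4)>10 or np.hypot(*F[:2])>15: print("stop");break
ctrl.hold(.2)
f=ctrl.grab_frame("top");s=ctrl.grab_frame("scene")
cv2.imwrite("pics/t18.png",np.hstack([cv2.resize(s["pixels"][120:210,310:390],(400,450),interpolation=2),cv2.resize(f["pixels"][200:250,390:435],(400,450),interpolation=2)]))
E
```

```text
0.15 [-0.3  0.3 -3.9] -0.0001 36.8
0.1485 [ 0.4  0.2 -3.4] -0.0 37.1
0.147 [-0.1 -0.  -4.1] -0.0001 37.4
0.1455 [ 0.3  0.4 -4.1] -0.0001 37.7
0.144 [-0.   0.2  0.1] 0.0005 38.0
0.1425 [1.6 1.  5.3] 0.0019 38.3
0.141 [-0.6  3.1 11.4] 0.0032 38.6
stop
```

View pics/t18.png

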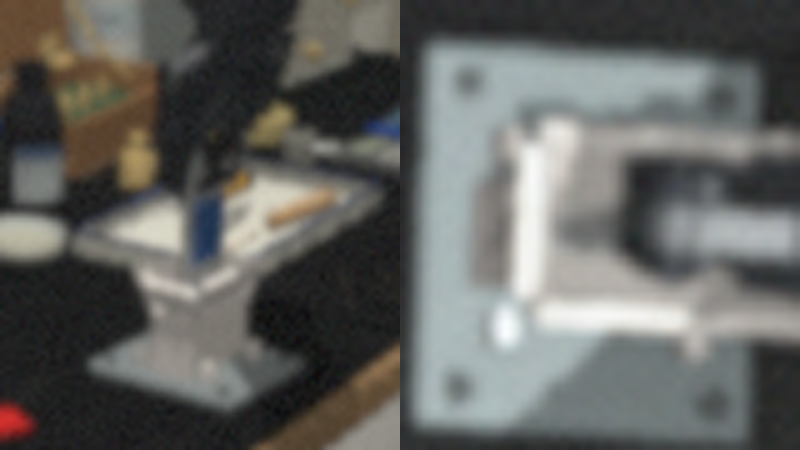

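Floor contact came at a pin height of about 144 mm, against 143 mm expected, so the foot is home. Next I'll unload, release and retreat.

```bash
python3 - <<'E'
from h import *
from cell import ctrl
p,o=pose([*ST,.1432],SY+180,9); ctrl.line_to(p,o,.03); ctrl.hold(.15); print(np.round(ctrl.read_wrist_force(),1))
ctrl.move_gripper(.6,20); ctrl.move_gripper(.66,20); ctrl.move_gripper(.75,20); ctrl.move_gripper(1.0,40); ctrl.hold(.2)
print(np.round(ctrl.read_wrist_force(),1),ctrl.read_grip_width())
ctrl.line_to(p+[0,0,.06],o,.06); print(np.round(ctrl.read_wrist_force(),1))
ctrl.line_to(p+[0,0,.2],o,.15); 
ctrl.reach([.40,-.2,.48],down(270)); ctrl.hold(.3); print(ctrl.read_time_s())
f=ctrl.grab_frame("top");s=ctrl.grab_frame("scene"); pickle.dump((f,s),open("p19.pkl","wb"))
cv2.imwrite("pics/t19.png",np.hstack([cv2.resize(s["pixels"][110:210,310:390],(360,450),interpolation=2),cv2.resize(f["pixels"][200:250,390:435],(400,450),interpolation=2)]))
cv2.imwrite("pics/t19f.png",f["pixels"])
E
```

```text
[-0.5  1.8  6.2]
[-1.4  0.1 -0.2] 1.0003896977897195
[-0.6 -0.   0.9]
43.975
```

View pics/t19.png

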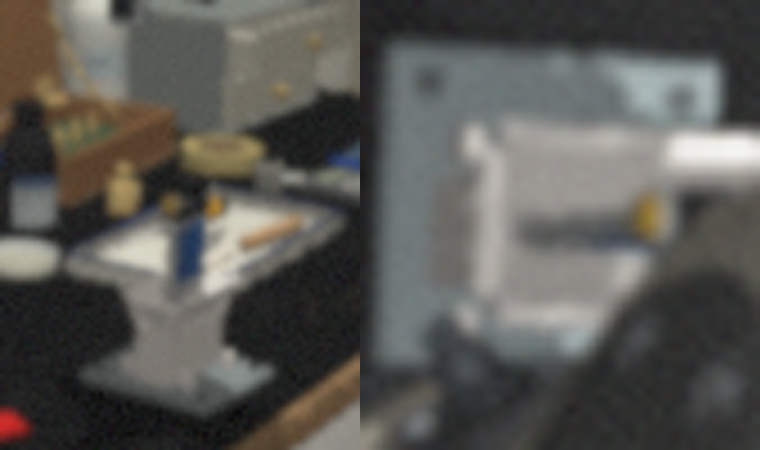

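View pics/t19f.png

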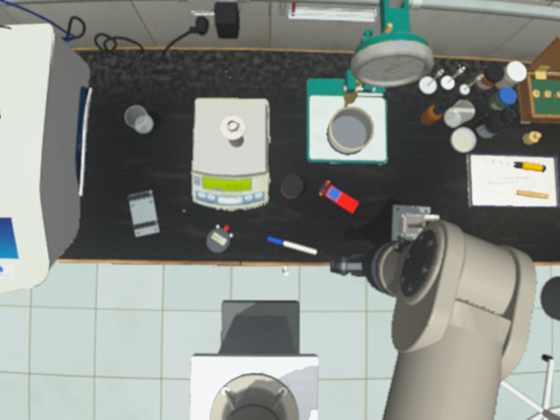

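```bash
python3 - <<'E'
from h import *
from cell import ctrl
ctrl.reach([.43,.0,.48],down(270)); ctrl.hold(.2)
f=ctrl.grab_frame("top"); hsv=cv2.cvtColor(f["pixels"],cv2.COLOR_BGR2HSV)
brass=cv2.inRange(hsv,(10,90,80),(32,255,255))
for b in blob(brass,(400,205,60,40))[:3]: print("brass",b[1],b[2].round(1),plane(f,b[2],.147).round(4))
a=np.radians(87.1); print([ (ST+np.array([np.cos(a),np.sin(a)])*k).round(4) for k in(.025,-.025)],ctrl.read_time_s())
cv2.imwrite("pics/t20.png",cv2.resize(f["pixels"][195:255,385:465],(800,600),interpolation=2))
E
```

```text
brass 14 [445.5 225.1] [[ 0.4761 -0.425   0.147 ]]
brass 10 [421.8 223.5] [[ 0.4792 -0.3701  0.147 ]]
[array([ 0.4803, -0.373 ]), array([ 0.4777, -0.423 ])] 45.15
```

View pics/t20.png

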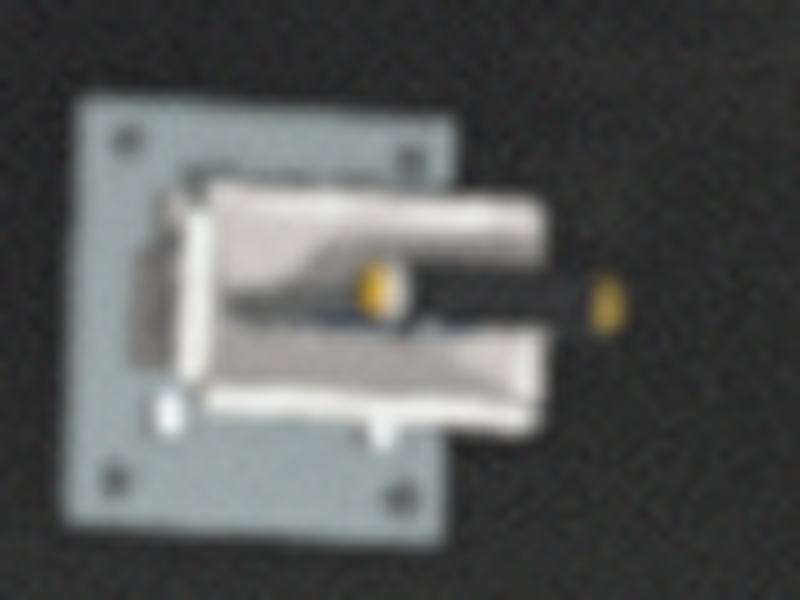

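The pins measure within 3.5 mm of their expected positions at 143 mm height. The panel is upright and level in the slot.

```bash
python3 - <<'E'
from cell import ctrl
ctrl.job_done(); print(ctrl.read_time_s())
E
```

```text
the job is handed in; nothing more can be done
the job is handed in; nothing more can be done
```

The panel is standing in the drying stand's slot, head up and released. I handed the job in just after 45 s on the robot's clock; it gives no verdict.

**What I did**
- I gripped the steel panel by its pins and lifted it level to a pin height of about 0.31 m. It began to slip at 100 N just off the cradle, so I raised the grip to 120 N.
- Lowering the grip strength alone did not ease it, so I opened the fingers in steps of 0.2 % until the foot swung down.
- The panel hung with a steady lean of about 9–10°. I regripped at 100 N, carried it to the stand, and tilted the tool 9° to bring it upright.
- I slid it down until it touched the floor at a pin height of about 144 mm (143 mm expected). I pressed lightly with roughly 15 N, then let go and retreated.

**Last checks**
- **Pins:** at the assumed 147 mm height, both pins are within 3.5 mm of where a fully seated panel should put them. They lie along the slot to within about 1–2°.
- **Release:** the wrist force returned to about zero after letting go.
- **Bystanders:** the stopwatch and jar look unmoved in the top view. That was by eye, not measured.
- **Not checked:** I could not measure the contact forces directly. The 35 N per finger rests on the commanded 100 N, and the coating staying untouched rests on the finger clearance.
- **Disagreement:** before the grasp, the two cameras disagreed by 4 mm on the coating and about 8 mm on the stand. I used the top camera, and the slot then appeared exactly where that predicted.

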